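Find the tired can seat of the lid press and take it out of use

TASK

One of the three sprung can seats on the lid-press pallet has a tired spring. Going along the row from the robot's left to its right, press each seat down with the fingertips by at least 5 mm and feel how hard it pushes back; then push the red tag of the softest seat fully down to take it out of use. Leave the other two tags up, and leave the tins, lid, tape, screwdriver and cardboard where they are.

Things in the scene. Friction and masses are not known exactly. Their poses are not given: they have to be found in the camera images.
- pallet: aluminium deck plate 600 x 205 x 20 mm lying fixed on the table, long side across in front of the robot, black carrying grips at both ends; three sprung can seats stand on it in a row along its y axis, at y = +135, 0 and -135 mm. Origin on the table at the middle of the row, x axis away from the robot (turned up to 15 degrees), y axis to the robot's left.
- seat_left_top (a point): middle of the left seat's top at rest, 70 mm above the table (does not follow the seat down). All look alike: steel plate 84 mm across, black 71 mm rubber pad, coil spring under it. Goes straight down 14 mm to its stop and springs back. All start to move at about 2 N; then the softest takes 0.3 N more per mm, the next 0.8, the stiffest 1.4 (22 N at the stop). Which is which varies, unseen.
- tag_left_top (a point): middle of the top face, when up, of the tag of the left seat, 92 mm above the table (does not follow the tag down). Tag: red thumb ledge 36 mm (along the row) x 18 x 6 mm on a green blade 31 mm wide, in a steel bracket on the robot's side of that seat, 80 mm from the seat's middle. Fully down, the top is 72 mm above the table.
- seat_middle_top (a point): middle of the middle seat's top at rest, 70 mm above the table (does not follow the seat down). All look alike: steel plate 84 mm across, black 71 mm rubber pad, coil spring under it. Goes straight down 14 mm to its stop and springs back. All start to move at about 2 N; then the softest takes 0.3 N more per mm, the next 0.8, the stiffest 1.4 (22 N at the stop). Which is which varies, unseen.
- tag_middle_top (a point): middle of the top face, when up, of the tag of the middle seat, 92 mm above the table (does not follow the tag down). Tag: red thumb ledge 36 mm (along the row) x 18 x 6 mm on a green blade 31 mm wide, in a steel bracket on the robot's side of that seat, 80 mm from the seat's middle. Fully down, the top is 72 mm above the table.
- seat_right_top (a point): middle of the right seat's top at rest, 70 mm above the table (does not follow the seat down). All look alike: steel plate 84 mm across, black 71 mm rubber pad, coil spring under it. Goes straight down 14 mm to its stop and springs back. All start to move at about 2 N; then the softest takes 0.3 N more per mm, the next 0.8, the stiffest 1.4 (22 N at the stop). Which is which varies, unseen.
- tag_right_top (a point): middle of the top face, when up, of the tag of the right seat, 92 mm above the table (does not follow the tag down). Tag: red thumb ledge 36 mm (along the row) x 18 x 6 mm on a green blade 31 mm wide, in a steel bracket on the robot's side of that seat, 80 mm from the seat's middle. Fully down, the top is 72 mm above the table.
- seat_a (a joint): how far one of the three seats is pressed down, m: 0 at rest, 0.014 at its stop. Which place of the row it has changes from start to start and is not told, nor is the number of its tag.
- seat_b (a joint): how far one of the three seats is pressed down, m: 0 at rest, 0.014 at its stop. Which place of the row it has changes from start to start and is not told, nor is the number of its tag.
- seat_c (a joint): how far one of the three seats is pressed down, m: 0 at rest, 0.014 at its stop. Which place of the row it has changes from start to start and is not told, nor is the number of its tag.
- tag_1 (a joint): how far one of the three tags is pushed straight down, m: 0 up (green blade shows, seat in use), 0.020 fully down (red ledge rests on the bracket, seat out of use). It slides stiffly (about 2 N) and stays where it is left. Which place of the row it has is not told and changes from start to start.
- tag_2 (a joint): how far one of the three tags is pushed straight down, m: 0 up (green blade shows, seat in use), 0.020 fully down (red ledge rests on the bracket, seat out of use). It slides stiffly (about 2 N) and stays where it is left. Which place of the row it has is not told and changes from start to start.
- tag_3 (a joint): how far one of the three tags is pushed straight down, m: 0 up (green blade shows, seat in use), 0.020 fully down (red ledge rests on the bracket, seat out of use). It slides stiffly (about 2 N) and stays where it is left. Which place of the row it has is not told and changes from start to start.
- can_1: open tin packed with cardboard, 74 mm across, 82 mm high, standing on the left end of the pallet; origin under its middle. Leave alone.
- can_2: the same kind of tin, on the table behind the pallet. Leave alone.
- can_3: taller packed tin, 75 mm across, 100 mm high, on the table behind the pallet. Leave alone.
- lid_1: tin lid, 77 mm across, 10 mm high, lying on the right end of the pallet; origin under its middle. Leave alone.
- tape: roll of tape, 84 mm across, 25 mm high, lying on the table behind the pallet. Leave alone.
- screwdriver: screwdriver with a yellow handle lying on the table on the robot's side of the pallet. Leave alone.
- cards: small pile of three cardboard slips, 85 x 48 x 14 mm, on the table on the robot's side of the pallet. Leave alone.

How it is judged:
On the way, in this order (a step that is already met when the one before it is completed fails the run):
1. the left seat of the row is pressed down at least 4 mm by the fingers (((value of joint seat_a above 0.004 m and contact force between the fingers and seat_a above 0.5 N and y of seat_a in the frame of pallet above 0.07 m) or (value of joint seat_b above 0.004 m and contact force between the fingers and seat_b above 0.5 N and y of seat_b in the frame of pallet above 0.07 m) or (value of joint seat_c above 0.004 m and contact force between the fingers and seat_c above 0.5 N and y of seat_c in the frame of pallet above 0.07 m))), for 0.1 s.
2. the middle seat of the row is pressed down at least 4 mm by the fingers (((value of joint seat_a above 0.004 m and contact force between the fingers and seat_a above 0.5 N and y of seat_a in the frame of pallet between -0.07 and 0.07 m) or (value of joint seat_b above 0.004 m and contact force between the fingers and seat_b above 0.5 N and y of seat_b in the frame of pallet between -0.07 and 0.07 m) or (value of joint seat_c above 0.004 m and contact force between the fingers and seat_c above 0.5 N and y of seat_c in the frame of pallet between -0.07 and 0.07 m))), for 0.1 s.
3. the right seat of the row is pressed down at least 4 mm by the fingers (((value of joint seat_a above 0.004 m and contact force between the fingers and seat_a above 0.5 N and y of seat_a in the frame of pallet below -0.07 m) or (value of joint seat_b above 0.004 m and contact force between the fingers and seat_b above 0.5 N and y of seat_b in the frame of pallet below -0.07 m) or (value of joint seat_c above 0.004 m and contact force between the fingers and seat_c above 0.5 N and y of seat_c in the frame of pallet below -0.07 m))), for 0.1 s.
4. the softest seat's tag is pushed fully down (value of joint tag_2 above 0.017 m), for 0.1 s.
At the end, for the whole second after the job is handed in: the softest seat's tag is down to within 3 mm of its stop, the other two tags are up to within 4 mm, all three seats have sprung back up to within 2 mm, and each tin, the lid, the tape, the screwdriver and the cardboard is within 25 mm of where it was (value of joint tag_2 above 0.017 m and value of joint each of tag_1, tag_3 below 0.004 m and value of joint each of seat_a, seat_b, seat_c below 0.002 m and distance of each of can_1, can_2, can_3, lid_1, tape, screwdriver, cards from where it was at the start of the episode below 0.025 m); the robot touches nothing.
It fails at once if the tag of a seat that is not the softest is pushed down by more than 6 mm (value of joint any of tag_1, tag_3 above 0.006 m).
It fails at once if a tin, the lid, the tape, the screwdriver or the cardboard is lifted, knocked or pushed by more than 25 mm (distance of any of can_1, can_2, can_3, lid_1, tape, screwdriver, cards from where it was at the start of the episode above 0.025 m).
It also fails if it takes over 48 s, if anything falls off the work surface, if the arm or the gripper's body presses on something with over 40 N, if the wrist force passes 120 N, or if a joint passes its speed limit or range.

ROBOT

A 7-joint arm with a two-finger parallel gripper is mounted at the origin on the work surface. World frame = base frame: x ahead of the robot, y to its left, z up, the work surface at z = 0. Lengths are in m, angles in rad, forces in N, time in s.
With the tool pointing down it reaches from about 0.425 to 0.875 m from the base axis. Payload 4.7 kg.
Tool frame: the origin (TCP) lies midway between the tips of the shut fingers; the grasp point (between the pads) lies 19 mm behind it; y points along the fingers, z is the direction in which the jaws open and shut, and the axes are right-handed (so a half turn about y gives the same grasp; the last joint's range is limited). The gripper opens to 87 mm and grips with 3 to 60 N. Pads are 19 mm wide; open, the fingers measure 117 mm over their backs; the gripper's body (75 mm by 190 mm) begins 51 mm behind the grasp point.
Start: joints at [-1.193, 0.321, -0.07, 1.45, 0.023, 1.371, -0.057], TCP at [0.231, 0.607, 0.188] pointing down, gripper open.
Joint ranges: [-2.86, 2.86], [-0.3, 2.09], [-1.38, 1.24], [0.06, 2.45], [-1.56, 4.7], [0.09, 2.05], [-2.69, 2.69]. Speed limits (rad/s): [2.57, 2.57, 3.14, 3.14, 3.14, 3.14, 3.14].

INTERFACE

Orientations are given as a rotation vector (axis times angle).
In Python, from bench import ctrl gives the robot as it stands.
- The arm moves only by the tool play_rows, never from a script. Its arguments are lists of equal length, an entry for each row: "translation": the shift along the tool's x, y, z in mm, a list of three; "turn": the turn, a rotation vector about the tool's x, y, z in rad, a list of three; "fingers": the opening, from -1 (shut) to 1 (fully open), so that 0 is half open. In form: {"translation": [[dx, dy, dz], ...], "turn": [[wx, wy, wz], ...], "fingers": [fingers, ...]}. A call has exactly 10 rows; each row shifts and turns the commanded pose from where the row before left it, along the tool's axes as they then stand; what a row does not reach is not made up. A row lasts 1/12 s, in which the tool goes at most 41.7 mm and 7.16 degrees, less where a joint would pass 70% of its speed; a pose out of reach is approached as far as the arm can. A call with a gripper value outside its range is refused whole. The fingers move at their own pace and stop on an object; "grip_force" is the grip in N (left out, the last holds). Time passes only in rows, so rows that do not move let the fingers close, or fill a call up. It gives the time, the measured TCP pose, the force and the opening at its end, in the units of the state.
- ctrl.get_state(): the state, without advancing time (a new reading comes with each control period).
- ctrl.get_image(name): name is "scene" or "side" or "wrist"; returns the picture (420x560x3 uint8, blue, green, red); there is no depth.
- ctrl.camera_info(name): a dict with "camera_matrix" (3x3 intrinsics, pixels), "R" (3x3) and "t" (3): a world point X has camera coordinates R X + t. Camera axes: x right, y down, z forward; pixel columns grow to the right and rows downward; lengths in m; the calibration is good to about 2 mm. A picture is of the moment at which its call begins: read the wrist's pose just before it. camera_info takes no time and is no camera call; for the wrist camera it gives the pose at the moment of the call.
- ctrl.close_job(): hands the job in, once; it reports no verdict.
The state is a dict: "time": time; "joint_positions": joint angles; "qd": joint speeds; "joint_torque": joint torques, N m; "position": TCP position; "tool_rot": TCP orientation; "ft_force": force on the tool from outside, world axes, zero at the start; "torque": the same for the moment, N m; "grip_width": opening from 0.0 (shut) to 1.0 (fully open).
Only numpy, scipy, OpenCV 4.12 (cv2) and the standard library are available. Lean on these libraries where they do the work, as an engineer would, in place of code of your own. Each camera call takes 0.05 s, during which the arm holds its last target.

## Working session

There is one attempt and no reset: what is moved stays moved. The work goes in short steps, Python scripts to look and compute and a tool call to move; the robot and the scene stay as the last step left them, time stands still between calls to the robot, and variables do not carry over. Pictures are saved under pics/ and viewed, and the job is handed in when it is done.

Besides the shell and the picture viewer there is one more tool, called as name(argument=value, ...) on one line, values as JSON. play_rows: Moves the arm, as the interface text tells. Its arguments: {"type":"object","properties":{"translation":{"type":"array"},"turn":{"type":"array"},"fingers":{"type":"array"},"grip_force":{"type":"number"}},"required":["translation","turn","fingers"]}

```bash
mkdir -p pics; ls; python3 - <<'E'
from bench import ctrl
import cv2
s=ctrl.get_state()
for k,v in s.items(): print(k,v)
for n in ["scene","side"]:
    i=ctrl.camera_info(n); print(n,i)
    cv2.imwrite(f"pics/{n}0.png",ctrl.get_image(n))
E
```

```text
pics
time 0.0
joint_positions [-1.19288142  0.32184168 -0.07008496  1.45161994  0.02262769  1.37080614
 -0.056846  ]
qd [-0.00064408 -0.0017064  -0.00111106  0.00158323 -0.000792   -0.00252921
 -0.00035198]
joint_torque [ 3.26587924e-04 -4.91282916e+01 -4.03997898e-01 -3.12536466e+01
 -6.40934589e-02  4.35192743e-02  1.79311501e-04]
position [0.23114425 0.60687401 0.1868771 ]
tool_rot [-1.5537707   0.28563179 -0.28528457]
ft_force [-0.85556594  0.53135788 -0.32228832]
torque [-0.01148379  0.0484644   0.03842279]
grip_width 0.9954896952409015
scene {'camera_matrix': array([[398.68208696,   0.        , 277.96724918],
       [  0.        , 398.68208696, 202.91327059],
       [  0.        ,   0.        ,   1.        ]]), 'R': array([[-0.86121546,  0.50808842,  0.01241276],
       [ 0.42606251,  0.73506516, -0.52739923],
       [-0.27708963, -0.44891576, -0.84952691]]), 't': array([ 0.48984539, -0.2062605 ,  1.04572482])}
side {'camera_matrix': array([[454.32328234,   0.        , 284.82978646],
       [  0.        , 454.32328234, 213.34332529],
       [  0.        ,   0.        ,   1.        ]]), 'R': array([[-0.78372553, -0.62083709, -0.01831932],
       [-0.45416491,  0.59294454, -0.66494437],
       [ 0.42368447, -0.51281388, -0.74666819]]), 't': array([0.46904849, 0.31006927, 0.67531109])}
```

View pics/scene0.png

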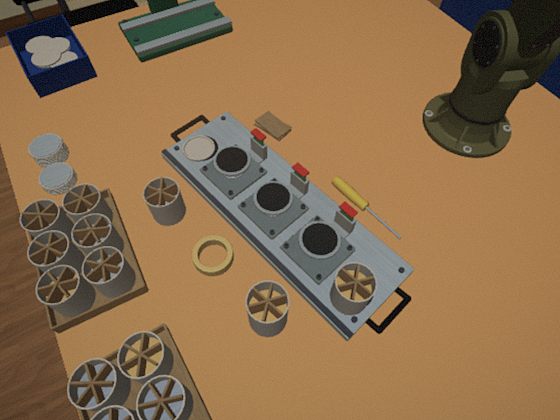

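View pics/side0.png

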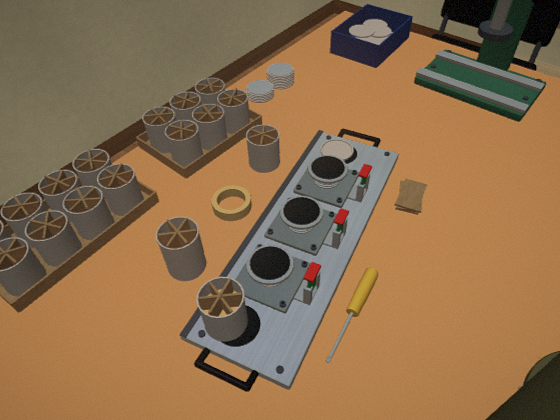

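Scene: the pads are at about (320,238), (273,197) and (232,160), with red tags at (348,210), (300,170) and (258,135). Tin 1 is at the left end (355,285) and the lid at the right end (200,148). The side view shows the same row.

```bash
cat > h.py <<'E'
import numpy as np, cv2
from bench import ctrl
from scipy.spatial.transform import Rotation as Ro
def ray(i,uv,z):
    K,R,t=i["camera_matrix"],i["R"],i["t"]
    c=-R.T@t; d=R.T@np.linalg.inv(K)@np.array([uv[0],uv[1],1.])
    return c+d*(z-c[2])/d[2]
def proj(i,X):
    p=i["camera_matrix"]@(i["R"]@np.array(X)+i["t"]); return p[:2]/p[2]
E
python3 - <<'E'
from h import *
for n in ["scene","side"]:
    im=cv2.imread(f"pics/{n}0.png"); i=ctrl.camera_info(n)
    print(n,"tcp px",proj(i,[.231,.607,.187]))
    hsv=cv2.cvtColor(im,cv2.COLOR_BGR2HSV)
    red=(((hsv[...,0]<6)|(hsv[...,0]>174))&(hsv[...,1]>180)&(hsv[...,2]>90)).astype(np.uint8)
    blk=(hsv[...,2]<60).astype(np.uint8)
    for nm,m,z,a0,a1 in [("red",red,.09,60,600),("blk",blk,.07,500,3000)]:
        cs,_=cv2.findContours(m,cv2.RETR_EXTERNAL,cv2.CHAIN_APPROX_NONE)
        for c in cs:
            a=cv2.contourArea(c)
            if a0<a<a1:
                if nm=="blk":
                    e=cv2.fitEllipse(c); uv=e[0]
                    P=np.array([ray(i,p[0],z)[:2] for p in c]); cc,r=cv2.minEnclosingCircle((P*1000).astype(np.float32))
                    print(nm,a,np.round(uv,1),np.round(ray(i,uv,z),4),np.round(cc,1),round(r,1))
                else:
                    M=cv2.moments(c);uv=(M['m10']/M['m00'],M['m01']/M['m00'])
                    print(nm,a,np.round(uv,1),np.round(ray(i,uv,z),4))
E
```

```text
scene tcp px [713.79047008 376.56643997]
red 100.0 [348.  209.4] [0.4629 0.0944 0.09  ]
red 76.5 [300.2 169.6] [ 0.4932 -0.0374  0.09  ]
red 67.0 [257.8 134.1] [ 0.523  -0.1693  0.09  ]
blk 807.5 [319.5 238.7] [0.5415 0.113  0.07  ] [541.1 112.1] 34.5
blk 665.0 [272.7 196.5] [ 0.5716 -0.0187  0.07  ] [570.9 -19.2] 34.4
blk 551.5 [231.4 159.2] [ 0.6015 -0.1501  0.07  ] [ 601.1 -150.6] 34.5
blk 1342.5 [62.  76.6] [ 0.855  -0.6046  0.07  ] [ 851.6 -609.5] 86.6
blk 2863.5 [56.  24.8] [ 0.8131 -0.829   0.07  ] [ 794.9 -822.1] 215.0
side tcp px [154.75989602 834.65270918]
red 159.0 [311.9 271.5] [0.4631 0.0957 0.09  ]
red 112.5 [340.9 216.1] [ 0.4931 -0.0357  0.09  ]
red 83.0 [365.1 170.3] [ 0.5229 -0.1677  0.09  ]
blk 2434.0 [535.3 395.8] [0.1014 0.0626 0.07  ] [119.   56.2] 81.9
blk 548.5 [227.1 367.5] [0.4694 0.298  0.07  ] [469.9 299.3] 48.2
blk 962.0 [269.7 262.7] [0.54   0.1144 0.07  ] [541.  113.8] 34.9
blk 709.5 [301.2 210.5] [ 0.5701 -0.0168  0.07  ] [570.4 -17.9] 35.0
blk 536.0 [327.6 167.1] [ 0.6    -0.1485  0.07  ] [ 600.1 -149.2] 34.8
blk 517.0 [581.8 191.2] [ 0.163 -0.393  0.07 ] [ 473.2 -635.2] 159.5
blk 1492.0 [370.6  38. ] [ 0.8157 -0.676   0.07  ] [ 803.6 -694.6] 163.1
blk 767.5 [371.2  21.5] [ 0.8671 -0.7646  0.07  ] [ 860.3 -758.9] 125.3
```

```bash
cat >> h.py <<'E'
seats={"L":(.5410,.1135),"M":(.5708,-.0182),"R":(.6006,-.1496)}
tags={"L":(.463,.095),"M":(.4932,-.0366),"R":(.523,-.1685)}
def st():
    s=ctrl.get_state(); R=Ro.from_rotvec(s["tool_rot"]).as_matrix(); return s,R,np.array(s["position"])
def to(X):
    s,R,p=st(); print("pos",np.round(p*1000,1),"d mm",np.round(R.T@(np.array(X)-p)*1000,1),"F",np.round(s["ft_force"],2),"t",s["time"],"g",s["grip_width"])
E
python3 - <<'E'
from h import *
s,R,p=st(); print(np.round(R,4))
to([*seats["L"],.18])
row=np.array([-.0596,.2631,0]);row/=np.linalg.norm(row)
x=np.array([row[1],-row[0],0])
for z in (row,-row):
    T=np.c_[np.cross([0,0,-1],z),[0,0,-1],z]; print(Ro.from_matrix(R.T@T).as_rotvec())
E
```

```text
[[ 9.346e-01 -5.000e-04  3.558e-01]
 [-3.558e-01 -1.600e-03  9.346e-01]
 [ 1.000e-04 -1.000e+00 -1.700e-03]]
pos [231.1 606.9 187. ] d mm [ 465.1    7.6 -350.9] F [ 0.27 -1.05 -0.05] t 0.1 g 0.9970243999793872
[ 1.70174107e-03 -5.86522217e-01 -3.73725961e-04]
[4.91623032e-04 2.55506949e+00 2.23857904e-03]
```

play_rows(translation=[[31,0,-23],[31,0,-23],[31,0,-23],[31,0,-23],[31,0,-23],[31,0,-23],[31,0,-23],[31,0,-23],[31,0,-23],[31,0,-23]], turn=[[0,0,0],[0,0,0],[0,0,0],[0,0,0],[0,0,0],[0,0,0],[0,0,0],[0,0,0],[0,0,0],[0,0,0]], fingers=[-1,-1,-1,-1,-1,-1,-1,-1,-1,-1])

```text
time: 0.93
position: [0.4397, 0.2803, 0.1878]
tool_rot: [-1.552, 0.286, -0.285]
ft_force: [0.4, 0.4, 0.5]
grip_width: 0.326
```

```bash
python3 -c "
from h import *
to([*seats['L'],.18]);print(st()[0]['joint_positions'].round(2))"
```

```text
pos [439.7 280.3 187.8] d mm [ 154.     7.7 -119.8] F [0.42 0.37 0.54] t 0.9333 g 0.3259942331202168
[-0.79  0.05  0.18  1.77 -0.01  1.32  0.6 ]
```

play_rows(translation=[[31,0,-24],[31,0,-24],[31,0,-24],[31,0,-24],[30,0,-23],[0,0,0],[0,0,0],[0,0,0],[0,0,0],[0,0,0]], turn=[[0,0,0],[0,0,0],[0,0,0],[0,0,0],[0,0,0],[0,-0.117,0],[0,-0.117,0],[0,-0.117,0],[0,-0.117,0],[0,-0.117,0]], fingers=[-1,-1,-1,-1,-1,-1,-1,-1,-1,-1])

```text
time: 1.77
position: [0.5404, 0.116, 0.1874]
tool_rot: [-1.564, -0.177, 0.179]
ft_force: [1.0, 0.4, 0.7]
grip_width: 0.003
```

```bash
python3 -c "
from h import *
to([*seats['L'],.075]);print(st()[0]['joint_positions'].round(2));print(st()[1].round(3))
cv2.imwrite('pics/s1.png',ctrl.get_image('side'))
for k in range(3): to([*seats['L'],.075]);ctrl.get_image('scene')
"
```

```text
pos [540.4 116.  187.4] d mm [ 1.000e-01  1.124e+02 -2.600e+00] F [1.03 0.43 0.74] t 1.7667 g 0.0030760710953598594
[-0.56  0.11  0.32  1.71 -0.04  1.33  1.57]
[[ 0.974 -0.001 -0.225]
 [ 0.225 -0.     0.974]
 [-0.001 -1.    -0.   ]]
pos [540.4 116.  187.5] d mm [ 1.000e-01  1.125e+02 -2.600e+00] F [-1.36  0.09  0.3 ] t 1.8167 g 0.0065553738639675535
pos [540.5 116.1 187.5] d mm [  0.  112.5  -2.6] F [-0.03  0.13 -0.47] t 1.8667 g 0.0040139359755209875
pos [540.5 116.1 187.6] d mm [  0.  112.6  -2.7] F [-0.25  0.19  0.44] t 1.9167 g 0.004761926065841528
```

View pics/s1.png

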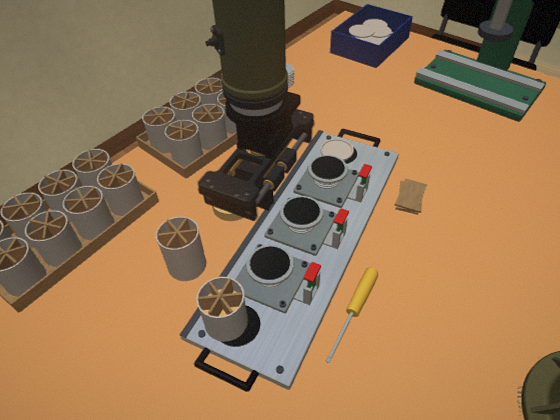

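The side view shows the gripper above the left seat and nothing disturbed. I'll descend to just above the pad (z≈0.08).

play_rows(translation=[[0,25,-2.5],[0,25,0],[0,25,0],[0,20,0],[0,10,0],[0,3,0],[0,0,0],[0,0,0],[0,0,0],[0,0,0]], turn=[[0,0,0],[0,0,0],[0,0,0],[0,0,0],[0,0,0],[0,0,0],[0,0,0],[0,0,0],[0,0,0],[0,0,0]], fingers=[-1,-1,-1,-1,-1,-1,-1,-1,-1,-1])

```text
time: 2.8
position: [0.5424, 0.1141, 0.0814]
tool_rot: [-1.563, -0.175, 0.172]
ft_force: [0.4, 0.5, 0.2]
grip_width: 0.005
```

```bash
python3 -c "
from h import *
to([*seats['L'],.070])
a=ctrl.get_image('scene')
to([*seats['L'],.070])
b=ctrl.get_image('side')
for n,i in (('scene',a),('side',b)): print(proj(ctrl.camera_info(n),st()[2]))
cv2.imwrite('pics/s2.png',np.hstack([a[80:340,150:450],b[100:360,120:420]]))
to([*seats['L'],.070])
"
```

```text
pos [542.4 114.1  81.4] d mm [-1.5 11.4 -0.3] F [0.41 0.47 0.2 ] t 2.8 g 0.00500358283227377
pos [542.2 114.   81.2] d mm [-1.3 11.2 -0.3] F [ 0.04 -1.17  0.22] t 2.85 g 0.0032407800343066755
[320.11800778 236.71997807]
[268.66762832 258.25579167]
pos [542.  114.   80.9] d mm [-1.1 10.9 -0.3] F [1.09 0.4  0.07] t 2.9 g 0.00747993861538386
```

View pics/s2.png

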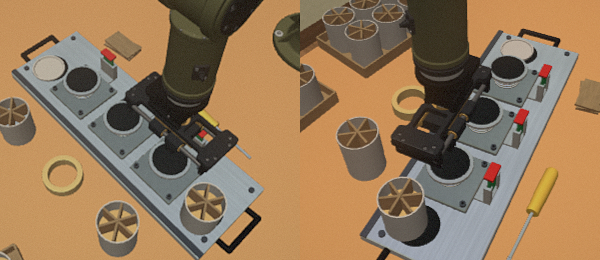

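The fingertips are over the middle of the left pad and clear of the tins. Now I'll press.

play_rows(translation=[[0,3,0],[0,3,0],[0,3,0],[0,2,0],[0,2,0],[0,2,0],[0,2,0],[0,0,0],[0,0,0],[0,0,0]], turn=[[0,0,0],[0,0,0],[0,0,0],[0,0,0],[0,0,0],[0,0,0],[0,0,0],[0,0,0],[0,0,0],[0,0,0]], fingers=[-1,-1,-1,-1,-1,-1,-1,-1,-1,-1])

```text
time: 3.73
position: [0.5414, 0.1138, 0.063]
tool_rot: [-1.564, -0.174, 0.174]
ft_force: [0.7, -0.2, 0.7]
grip_width: 0.006
```

```bash
python3 -c "
from h import *
for k in range(3): to([*seats['L'],.070]);ctrl.get_image('scene')
"
```

```text
pos [541.4 113.8  63. ] d mm [-0.4 -7.  -0.2] F [ 0.68 -0.2   0.71] t 3.7333 g 0.005760974738713942
pos [541.5 113.8  63.1] d mm [-0.5 -6.9 -0.2] F [-0.8   0.36  0.51] t 3.7833 g 0.0016000301300181552
pos [541.5 113.8  63.2] d mm [-0.5 -6.8 -0.2] F [-0.72  0.89  0.39] t 3.8333 g 0.0015694182803670112
```

play_rows(translation=[[0,2,0],[0,2,0],[0,0,0],[0,0,0],[0,0,0],[0,0,0],[0,0,0],[0,0,0],[0,0,0],[0,0,0]], turn=[[0,0,0],[0,0,0],[0,0,0],[0,0,0],[0,0,0],[0,0,0],[0,0,0],[0,0,0],[0,0,0],[0,0,0]], fingers=[-1,-1,-1,-1,-1,-1,-1,-1,-1,-1])

```text
time: 4.72
position: [0.5413, 0.1138, 0.059]
tool_rot: [-1.564, -0.174, 0.174]
ft_force: [-1.7, 0.3, 1.0]
grip_width: 0.007
```

```bash
python3 -c "
from h import *
for k in range(6): to([*seats['L'],.070]);ctrl.get_image('scene')
cv2.imwrite('pics/s3.png',ctrl.get_image('side'))
"
```

```text
pos [541.3 113.8  59. ] d mm [ -0.4 -11.   -0.2] F [-1.67  0.34  0.96] t 4.7167 g 0.007384996327173476
pos [541.4 113.8  59. ] d mm [ -0.4 -11.   -0.2] F [ 0.1  -0.01  1.39] t 4.7667 g 0.006680130662391743
pos [541.4 113.8  59. ] d mm [ -0.4 -11.   -0.2] F [-0.07 -0.31  0.07] t 4.8167 g 0.007725592589855577
pos [541.3 113.8  59. ] d mm [ -0.4 -11.   -0.2] F [-0.23  0.03  0.29] t 4.8667 g 0.0017383609918022176
pos [541.3 113.8  59. ] d mm [ -0.4 -11.   -0.2] F [ 0.66 -1.59 -0.05] t 4.9167 g 0.006254283662978313
pos [541.3 113.8  59. ] d mm [ -0.4 -11.   -0.2] F [-0.06  0.15  0.42] t 4.9667 g 0.006424371914098947
```

```bash
python3 -c "
from h import *
b=ctrl.get_image('side');a=ctrl.get_image('wrist')
cv2.imwrite('pics/s4.png',np.hstack([cv2.resize(b[170:330,180:380],None,fx=2,fy=2),cv2.resize(a,(400,320))]))
print(st()[0]['joint_torque'].round(2))
"
```

```text
[  0.   -38.36   2.33 -27.93   0.05   0.08  -0.  ]
```

View pics/s4.png

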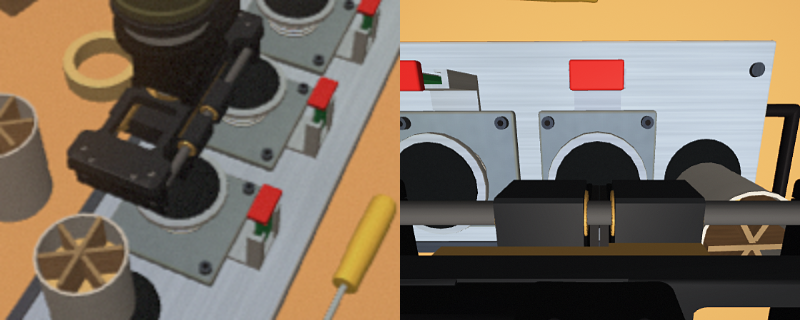

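```bash
python3 -c "
from h import *
b=ctrl.get_image('side');a=ctrl.get_image('scene')
a0=cv2.imread('pics/scene0.png');b0=cv2.imread('pics/side0.png')
f=lambda x,r,c:cv2.resize(x[r:r+75,c:c+100],None,fx=4,fy=4,interpolation=cv2.INTER_CUBIC)
cv2.imwrite('pics/s5.png',np.vstack([np.hstack([f(a0,205,270),f(a,205,270)]),np.hstack([f(b0,235,220),f(b,235,220)])]))
"
```

```text
(no output)
```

View pics/s5.png

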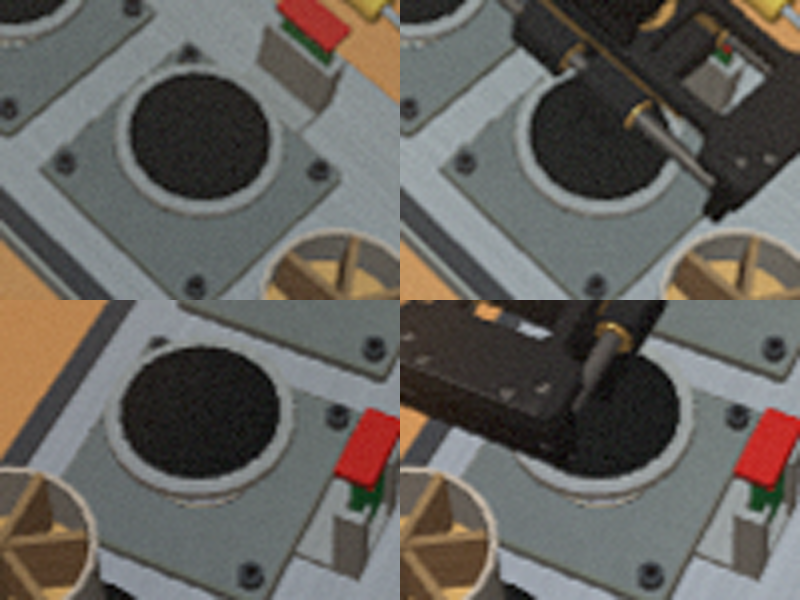

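Neither the force (~0.4 N) nor the pictures show the seat moving yet. The left pad's rim looks the same as before at (200,480) in the crop. I'll keep lowering in small steps and watch the force.

play_rows(translation=[[0,1,0],[0,1,0],[0,1,0],[0,0,0],[0,0,0],[0,0,0],[0,0,0],[0,0,0],[0,0,0],[0,0,0]], turn=[[0,0,0],[0,0,0],[0,0,0],[0,0,0],[0,0,0],[0,0,0],[0,0,0],[0,0,0],[0,0,0],[0,0,0]], fingers=[-1,-1,-1,-1,-1,-1,-1,-1,-1,-1])

```text
time: 6.1
position: [0.5413, 0.1138, 0.056]
tool_rot: [-1.564, -0.174, 0.174]
ft_force: [-0.0, -1.4, 0.5]
grip_width: 0.008
```

```bash
python3 -c "
from h import *
for k in range(4):
  to([*seats['L'],.070]);b=ctrl.get_image('side')
w=ctrl.get_image('wrist')
cv2.imwrite('pics/s6.png',w)
i=ctrl.camera_info('wrist');print(i['R'].round(3),(-i['R'].T@i['t']).round(4));print(proj(i,st()[2]))
"
```

```text
pos [541.3 113.8  56. ] d mm [ -0.4 -14.   -0.2] F [-0.03 -1.38  0.45] t 6.1 g 0.007991878266358127
pos [541.3 113.8  56. ] d mm [ -0.4 -14.   -0.2] F [-0.06  0.86 -0.42] t 6.15 g 0.0005461508069752926
pos [541.3 113.8  56. ] d mm [ -0.4 -14.   -0.2] F [-0.48 -0.39  0.41] t 6.2 g 0.010991113966081462
pos [541.3 113.8  56. ] d mm [ -0.4 -14.   -0.2] F [ 0.57  0.45 -0.1 ] t 6.25 g 0.005028167284888151
[[-0.22   0.975  0.001]
 [ 0.946  0.213  0.242]
 [ 0.236  0.054 -0.97 ]] [0.4767 0.1002 0.2536]
[276.90907376 239.71689752]
```

View pics/s6.png

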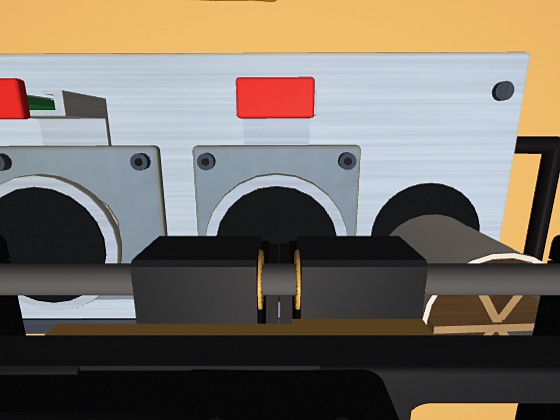

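```bash
python3 -c "
from h import *
i=ctrl.camera_info('wrist')
x=np.array([.9753,.2209,0]);y=np.array([-.2209,.9753,0])
for n,c in seats.items():
  for z in (.07,.056):
    C=np.array([*c,z]); print(n,z,'near edge',proj(i,C-x*.0355).round(1),'plate',proj(i,C-x*.042).round(1),'sides',proj(i,C+y*.0355).round(1),proj(i,C-y*.0355).round(1))
T=np.array([*tags['L'],.092])
for z in (.092,.086,.072): T[2]=z;print(z,[proj(i,T+a*.009*x+b*.018*y).round(1) for a,b in((-1,-1),(1,1))])
"
```

```text
L 0.07 near edge [276.3 186.3] plate [276.3 174.7] sides [337.4 246.7] [215.5 246.8]
L 0.056 near edge [276.4 182.5] plate [276.4 171.6] sides [333.6 239.1] [219.6 239.2]
M 0.07 near edge [ 33.5 186.5] plate [ 31.4 174.8] sides [105.4 246.8] [-16.6 246.9]
M 0.056 near edge [ 50.2 182.7] plate [ 48.4 171.8] sides [116.7 239.2] [  2.7 239.3]
R 0.07 near edge [-208.9  186.8] plate [-213.1  175.1] sides [-126.2  247.1] [-248.3  247.2]
R 0.056 near edge [-175.6  182.9] plate [-179.3  172. ] sides [-99.7 239.5] [-213.8  239.6]
0.092 [array([234.2,  77. ]), array([312.7, 118.3])]
0.086 [array([235.8,  79. ]), array([311.4, 118.7])]
0.072 [array([239.2,  83.1]), array([308.9, 119.6])]
```

```bash
python3 -c "
from h import *
b=ctrl.get_image('side');a=ctrl.get_image('scene')
p=st()[2]
out=[]
for n,x in(('scene',a),('side',b)):
  i=ctrl.camera_info(n);print([proj(i,p+[0,0,h]).round(0) for h in(0,.019,.07)])
  u=proj(i,p).astype(int)
  c=x[u[1]-60:u[1]+40,u[0]-50:u[0]+50]; c=cv2.resize(c,(400,400),interpolation=cv2.INTER_CUBIC)
  out.append((255*(c/255.)**0.45).astype(np.uint8))
cv2.imwrite('pics/s7.png',np.hstack(out))
"
```

```text
[array([319., 242.]), array([320., 238.]), array([323., 225.])]
[array([270., 267.]), array([269., 260.]), array([268., 242.])]
```

View pics/s7.png

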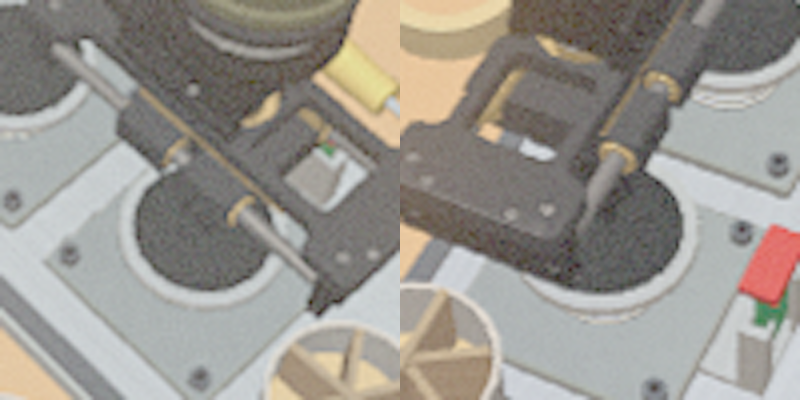

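```bash
python3 -c "
from h import *
b=cv2.imread('pics/s1.png');i=ctrl.camera_info('side')
u=proj(i,[.5405,.116,.1876]).astype(int);print(u)
c=b[u[1]-60:u[1]+60,u[0]-70:u[0]+70];c=cv2.resize(c,(700,600),interpolation=cv2.INTER_CUBIC)
c=(255*(c/255.)**0.45).astype(np.uint8);cv2.circle(c,(350,300),5,(0,255,0),1)
cv2.imwrite('pics/s8.png',c)
"
```

```text
[265 218]
```

View pics/s8.png

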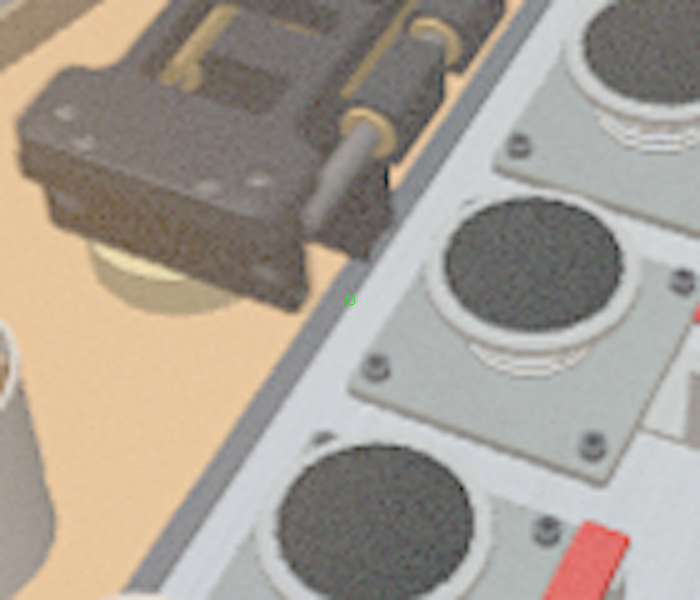

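```bash
python3 -c "
from h import *
i=ctrl.camera_info('side');print('cam',-i['R'].T@i['t'])
x=np.array([.9753,.2209,0]);y=np.array([-.2209,.9753,0]);p=np.array([.5405,.116,.1876])
for h in (.0,.02,.04,.05,.06,.07,.09): print(h,'body corners',[proj(i,p+sx*x*.0375+y*.095+[0,0,h]).round(0) for sx in(-1,1)],'finger',[proj(i,p-x*.0095*s+y*.015+[0,0,h]).round(0) for s in (-1,1)])
# can_1 rim ellipse centre: scene ~ (355,284), side ~(222,297)
for n,uv in(('scene',(355,283)),('side',(221,297))): print(ray(ctrl.camera_info(n),uv,.102).round(3))
q=ray(i,(221,297),.102);d=q-[.5708,-.0182,0];print('pallet xy',d@x,d@y)
"
```

```text
cam [0.22230904 0.45365772 0.71900478]
0.0 body corners [array([258., 274.]), array([213., 256.])] finger [array([256., 224.]), array([267., 228.])]
0.02 body corners [array([257., 266.]), array([211., 247.])] finger [array([255., 215.]), array([266., 219.])]
0.04 body corners [array([256., 257.]), array([209., 238.])] finger [array([254., 206.]), array([265., 210.])]
0.05 body corners [array([256., 252.]), array([208., 234.])] finger [array([253., 201.]), array([265., 205.])]
0.06 body corners [array([255., 248.]), array([207., 229.])] finger [array([253., 197.]), array([264., 201.])]
0.07 body corners [array([255., 243.]), array([205., 224.])] finger [array([252., 192.]), array([264., 196.])]
0.09 body corners [array([254., 233.]), array([203., 215.])] finger [array([251., 182.]), array([263., 186.])]
[0.547 0.229 0.102]
[0.543 0.228 0.102]
pallet xy 0.027200436098622896 0.24664845490595746
```

```bash
python3 -c "
from h import *
x=np.array([.9753,.2209,0]);y=np.array([-.2209,.9753,0]);p=np.array([.5413,.1138,.056])
for n in('side','scene'):
  i=ctrl.camera_info(n)
  for h in (.05,.07,.09,.11,.13): print(n,h,'body corners',[proj(i,p+sx*x*.0375+y*.095+[0,0,h]).round(0) for sx in(-1,1)])
# triangulate near body corner
P=[ctrl.camera_info(n)['camera_matrix']@np.c_[ctrl.camera_info(n)['R'],ctrl.camera_info(n)['t']] for n in('side','scene')]
X=cv2.triangulatePoints(P[0],P[1],np.array([[265.],[278.]]),np.array([[348.],[259.5]]));X=(X[:3]/X[3]).ravel();d=X-p;print(X,d@x,d@y,d[2])
"
```

```text
side 0.05 body corners [array([262., 303.]), array([220., 285.])]
side 0.07 body corners [array([261., 296.]), array([219., 278.])]
side 0.09 body corners [array([261., 289.]), array([217., 271.])]
side 0.11 body corners [array([260., 281.]), array([215., 263.])]
side 0.13 body corners [array([259., 273.]), array([213., 255.])]
scene 0.05 body corners [array([373., 252.]), array([346., 278.])]
scene 0.07 body corners [array([376., 247.]), array([348., 274.])]
scene 0.09 body corners [array([378., 242.]), array([350., 269.])]
scene 0.11 body corners [array([381., 237.]), array([352., 265.])]
scene 0.13 body corners [array([384., 231.]), array([354., 260.])]
[0.51930807 0.16541914 0.08631005] -0.01004605703878468 0.05520216086728982 0.030310054272020485
```

The enlarged pictures put the fingertips roughly 30–40 mm above the reported TCP, so they haven't touched yet. I'll shift 18 mm along the row so the gripper body stays off tin 1, then lower gently and watch the force.

play_rows(translation=[[0,0,-9],[0,0,-9],[0,2,0],[0,2,0],[0,2,0],[0,2,0],[0,2,0],[0,0,0],[0,0,0],[0,0,0]], turn=[[0,0,0],[0,0,0],[0,0,0],[0,0,0],[0,0,0],[0,0,0],[0,0,0],[0,0,0],[0,0,0],[0,0,0]], fingers=[-1,-1,-1,-1,-1,-1,-1,-1,-1,-1])

```text
time: 7.28
position: [0.5453, 0.0964, 0.046]
tool_rot: [-1.564, -0.174, 0.174]
ft_force: [-0.8, 0.4, 0.5]
grip_width: 0.007
```

```bash
python3 -c "
from h import *
for k in range(2):
  to([*seats['L'],.070]);b=ctrl.get_image('side')
a=ctrl.get_image('scene')
cv2.imwrite('pics/s9.png',np.hstack([(255*(cv2.resize(v,(400,400),interpolation=cv2.INTER_CUBIC)/255.)**.5).astype(np.uint8) for v in (a[170:290,270:390],b[200:320,200:320])]))
"
```

```text
pos [545.3  96.4  46. ] d mm [ -0.4 -24.   17.7] F [-0.77  0.36  0.53] t 7.2833 g 0.007221917127400229
pos [545.3  96.4  46. ] d mm [ -0.5 -24.   17.6] F [ 0.51  0.44 -0.03] t 7.3333 g 0.0053386555970054116
```

View pics/s9.png

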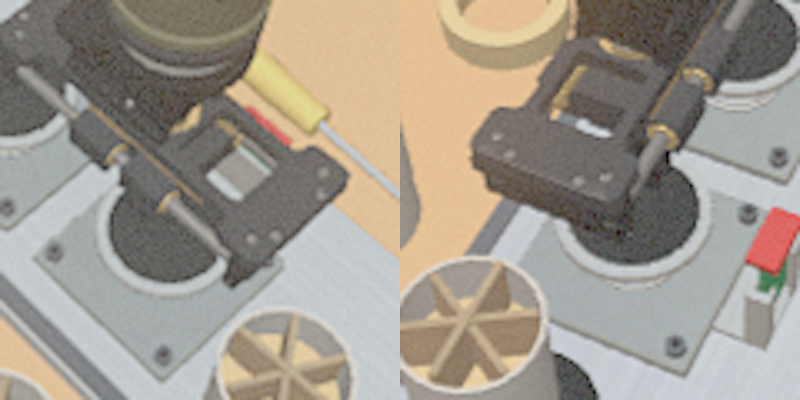

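There is still no contact. The finger shows dark at about (625,215) in the right crop, and the body is well clear of the tin. I'll continue down.

play_rows(translation=[[0,1,0],[0,1,0],[0,1,0],[0,1,0],[0,1,0],[0,1,0],[0,1,0],[0,1,0],[0,0,0],[0,0,0]], turn=[[0,0,0],[0,0,0],[0,0,0],[0,0,0],[0,0,0],[0,0,0],[0,0,0],[0,0,0],[0,0,0],[0,0,0]], fingers=[-1,-1,-1,-1,-1,-1,-1,-1,-1,-1])

```text
time: 8.27
position: [0.5452, 0.0962, 0.0379]
tool_rot: [-1.564, -0.174, 0.174]
ft_force: [0.5, 0.2, -0.7]
grip_width: 0.002
```

```bash
python3 -c "
from h import *
for k in range(2):
  to([*seats['L'],.070]);b=ctrl.get_image('side')
"
```

```text
pos [545.2  96.2  37.9] d mm [ -0.3 -32.1  17.8] F [ 0.45  0.19 -0.74] t 8.2667 g 0.0016657658284329486
pos [545.3  96.2  38. ] d mm [ -0.4 -32.   17.8] F [ 0.11  0.68 -0.08] t 8.3167 g 0.0007082274786815483
```

play_rows(translation=[[0,1,0],[0,1,0],[0,1,0],[0,1,0],[0,1,0],[0,1,0],[0,1,0],[0,1,0],[0,0,0],[0,0,0]], turn=[[0,0,0],[0,0,0],[0,0,0],[0,0,0],[0,0,0],[0,0,0],[0,0,0],[0,0,0],[0,0,0],[0,0,0]], fingers=[-1,-1,-1,-1,-1,-1,-1,-1,-1,-1])

```text
time: 9.2
position: [0.5454, 0.0962, 0.0304]
tool_rot: [-1.564, -0.174, 0.173]
ft_force: [-1.3, 0.1, 5.9]
grip_width: 0.01
```

```bash
python3 -c "
from h import *
for k in range(3):
  to([*seats['L'],.070]);b=ctrl.get_image('side')
a=ctrl.get_image('scene')
cv2.imwrite('pics/s10.png',np.hstack([(255*(cv2.resize(v,(400,400),interpolation=cv2.INTER_CUBIC)/255.)**.5).astype(np.uint8) for v in (a[170:290,270:390],b[200:320,200:320])]))
"
```

```text
pos [545.4  96.2  30.4] d mm [ -0.5 -39.6  17.8] F [-1.27  0.05  5.94] t 9.2 g 0.010186227339147185
pos [545.4  96.3  30.5] d mm [ -0.5 -39.5  17.8] F [-2.44 -0.34  5.68] t 9.25 g 0.00290794872868216
pos [545.4  96.3  30.5] d mm [ -0.5 -39.5  17.8] F [-1.73 -0.85  6.39] t 9.3 g 0.00635187283053788
```

View pics/s10.png

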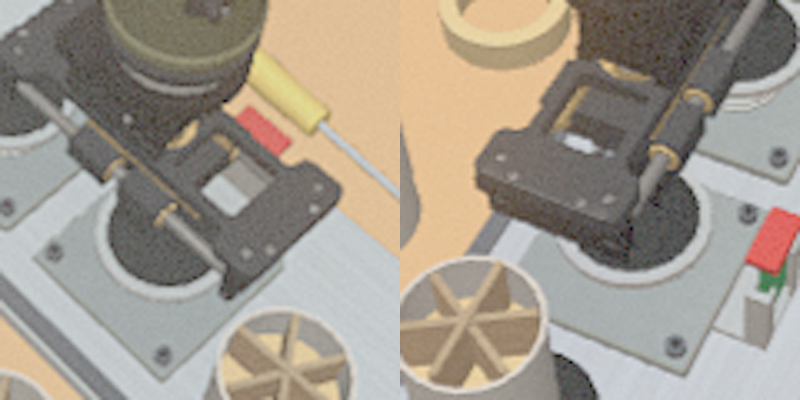

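Contact: Fz is about 6 N at z=30.5. I'll go 4 mm further to get the slope.

play_rows(translation=[[0,1,0],[0,1,0],[0,1,0],[0,0,0],[0,0,0],[0,0,0],[0,0,0],[0,0,0],[0,0,0],[0,0,0]], turn=[[0,0,0],[0,0,0],[0,0,0],[0,0,0],[0,0,0],[0,0,0],[0,0,0],[0,0,0],[0,0,0],[0,0,0]], fingers=[-1,-1,-1,-1,-1,-1,-1,-1,-1,-1])

```text
time: 10.23
position: [0.5455, 0.0963, 0.0278]
tool_rot: [-1.563, -0.174, 0.173]
ft_force: [-2.3, -0.8, 8.9]
grip_width: 0.004
```

```bash
python3 -c "
from h import *
for k in range(4):
  to([*seats['L'],.070]);b=ctrl.get_image('side')
w=ctrl.get_image('wrist');cv2.imwrite('pics/w11.png',w)
i=ctrl.camera_info('wrist')
x=np.array([.9753,.2209,0]);y=np.array([-.2209,.9753,0])
for n in 'LM':
  for z in (.07,.065,.06,.056):
    C=np.array([*seats[n],z]); print(n,z,'near',proj(i,C-x*.0355).round(1),'plate',proj(i,C-x*.042).round(1),'sides',proj(i,C+y*.0355).round(1),proj(i,C-y*.0355).round(1))
"
```

```text
pos [545.5  96.3  27.8] d mm [ -0.6 -42.1  17.8] F [-2.28 -0.82  8.88] t 10.2333 g 0.003952627114917816
pos [545.4  96.3  27.8] d mm [ -0.5 -42.2  17.8] F [-2.6  -1.01  9.02] t 10.2833 g 0.005938135012738967
pos [545.4  96.3  27.8] d mm [ -0.5 -42.2  17.8] F [-2.89 -2.33  7.52] t 10.3333 g 0.0064548847532984914
pos [545.5  96.3  27.8] d mm [ -0.6 -42.2  17.8] F [-3.52 -0.61  8.32] t 10.3833 g 0.003029070174367243
L 0.07 near [313.9 195.7] plate [314.2 182.1] sides [383.1 265.4] [241.1 265.6]
L 0.065 near [312.8 193.8] plate [313.2 180.5] sides [380.2 261.6] [242.2 261.8]
L 0.06 near [311.8 191.9] plate [312.1 179.1] sides [377.4 258. ] [243.2 258.2]
L 0.056 near [311.1 190.5] plate [311.4 178. ] sides [375.2 255.3] [243.9 255.4]
M 0.07 near [ 29.  195.9] plate [ 26.5 182.3] sides [113.  265.7] [-29.1 265.8]
M 0.065 near [ 36.5 194. ] plate [ 34.1 180.7] sides [117.7 261.9] [-20.4 262. ]
M 0.06 near [ 43.4 192.1] plate [ 41.2 179.3] sides [122.1 258.2] [-12.2 258.4]
M 0.056 near [ 48.8 190.7] plate [ 46.6 178.2] sides [125.5 255.5] [ -5.9 255.6]
```

View pics/w11.png

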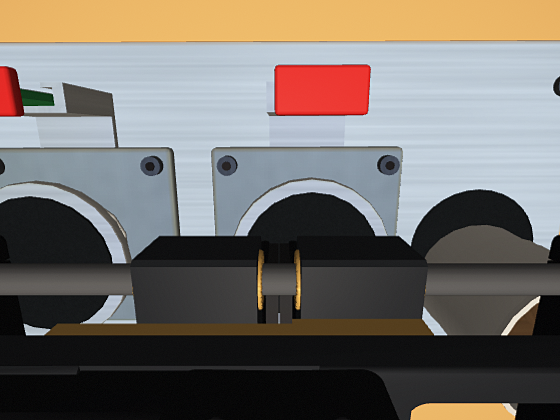

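Left seat: about 0.9 N/mm (6.0 N, then 8.5 N 2.7 mm lower), so it is not the soft one. Contact is at a reported z of about 36. I'll press a little more, lift, and go to the middle seat.

play_rows(translation=[[0,1,0],[0,1,0],[0,0,0],[0,0,0],[0,-12,0],[0,-13,0],[0,0,-39],[0,0,-39],[0,0,-39],[0,0,0]], turn=[[0,0,0],[0,0,0],[0,0,0],[0,0,0],[0,0,0],[0,0,0],[0,0,0],[0,0,0],[0,0,0],[0,0,0]], fingers=[-1,-1,-1,-1,-1,-1,-1,-1,-1,-1])

```text
time: 11.32
position: [0.5719, -0.0288, 0.0507]
tool_rot: [-1.571, -0.166, 0.164]
ft_force: [-0.0, -1.8, 0.0]
grip_width: 0.001
```

```bash
python3 -c "
from h import *
to([*seats['M'],.036])
"
```

```text
pos [571.9 -28.8  50.7] d mm [ 1.1 14.6 10.7] F [-0.04 -1.77  0.04] t 11.3167 g 0.001321393490881072
```

play_rows(translation=[[0,0,0],[0,0,0],[0,4,0],[0,4,0],[0,3,0],[0,0,0],[0,0,0],[0,0,0],[0,0,0],[0,0,0]], turn=[[0,0,0],[0,0,0],[0,0,0],[0,0,0],[0,0,0],[0,0,0],[0,0,0],[0,0,0],[0,0,0],[0,0,0]], fingers=[-1,-1,-1,-1,-1,-1,-1,-1,-1,-1])

```text
time: 12.15
position: [0.5711, -0.0179, 0.0391]
tool_rot: [-1.564, -0.174, 0.173]
ft_force: [0.3, -0.3, 0.1]
grip_width: 0.006
```

```bash
python3 -c "
from h import *
for k in range(2):
  to([*seats['M'],.036]);ctrl.get_image('side')
"
```

```text
pos [571.1 -17.9  39.1] d mm [-0.4  3.1 -0.2] F [ 0.28 -0.35  0.06] t 12.15 g 0.006476089641970483
pos [571.1 -17.9  39.1] d mm [-0.3  3.1 -0.2] F [-0.02 -0.26 -0.04] t 12.2 g 0.004692413513010724
```

play_rows(translation=[[0,1,0],[0,1,0],[0,1,0],[0,1,0],[0,1,0],[0,1,0],[0,1,0],[0,1,0],[0,0,0],[0,0,0]], turn=[[0,0,0],[0,0,0],[0,0,0],[0,0,0],[0,0,0],[0,0,0],[0,0,0],[0,0,0],[0,0,0],[0,0,0]], fingers=[-1,-1,-1,-1,-1,-1,-1,-1,-1,-1])

```text
time: 13.08
position: [0.571, -0.0179, 0.0311]
tool_rot: [-1.564, -0.174, 0.174]
ft_force: [-1.2, -0.7, 3.5]
grip_width: 0.009
```

```bash
python3 -c "
from h import *
for k in range(4):
  to([*seats['M'],.036]);ctrl.get_image('side')
"
```

```text
pos [571.  -17.9  31.1] d mm [-0.2 -4.9 -0.2] F [-1.19 -0.75  3.45] t 13.0833 g 0.008642456608223454
pos [571.  -18.   31.1] d mm [-0.2 -4.9 -0.2] F [-1.01 -0.69  3.07] t 13.1333 g 0.00445592125640333
pos [571.  -18.   31.1] d mm [-0.2 -4.9 -0.2] F [-1.16 -0.35  3.59] t 13.1833 g 0.00198087262085191
pos [571.  -18.   31.1] d mm [-0.2 -4.9 -0.2] F [-2.23 -0.79  3.54] t 13.2333 g 0.006694455924165789
```

play_rows(translation=[[0,1,0],[0,1,0],[0,1,0],[0,0,0],[0,0,0],[0,0,0],[0,0,0],[0,0,0],[0,0,0],[0,0,0]], turn=[[0,0,0],[0,0,0],[0,0,0],[0,0,0],[0,0,0],[0,0,0],[0,0,0],[0,0,0],[0,0,0],[0,0,0]], fingers=[-1,-1,-1,-1,-1,-1,-1,-1,-1,-1])

```text
time: 14.12
position: [0.571, -0.0179, 0.028]
tool_rot: [-1.564, -0.174, 0.174]
ft_force: [-1.1, 0.3, 4.8]
grip_width: 0.005
```

```bash
python3 -c "
from h import *
for k in range(4):
  to([*seats['M'],.036]);ctrl.get_image('side')
"
```

```text
pos [571.  -17.9  28. ] d mm [-0.2 -8.  -0.2] F [-1.05  0.28  4.78] t 14.1167 g 0.004740268984510952
pos [571. -18.  28.] d mm [-0.2 -8.  -0.2] F [-1.19 -0.05  4.02] t 14.1667 g 0.0067797129746449015
pos [571.  -17.9  28. ] d mm [-0.2 -8.  -0.2] F [-1.66  0.53  5.01] t 14.2167 g 0.008668057309054455
pos [571.  -17.9  28. ] d mm [-0.2 -8.  -0.2] F [-1.88  0.63  5.2 ] t 14.2667 g 0.004763297205280045
```

Middle seat: 3.4 N then 4.7 N, about 0.4 N/mm, so clearly softer. On to the right seat.

play_rows(translation=[[0,-12,0],[0,-10,0],[0,0,-34],[0,0,-34],[0,0,-34],[0,0,-33],[0,0,0],[0,0,0],[0,5,0],[0,5,0]], turn=[[0,0,0],[0,0,0],[0,0,0],[0,0,0],[0,0,0],[0,0,0],[0,0,0],[0,0,0],[0,0,0],[0,0,0]], fingers=[-1,-1,-1,-1,-1,-1,-1,-1,-1,-1])

```text
time: 15.15
position: [0.601, -0.1475, 0.0399]
tool_rot: [-1.562, -0.176, 0.175]
ft_force: [-0.7, -0.2, -0.1]
grip_width: 0.006
```

```bash
python3 -c "
from h import *
for k in range(2):
  to([*seats['R'],.036]);ctrl.get_image('side')
"
```

```text
pos [ 601.  -147.5   39.9] d mm [-0.9  3.9 -1.9] F [-0.74 -0.18 -0.13] t 15.15 g 0.005677083052615313
pos [ 600.  -147.1   38.5] d mm [ 0.1  2.5 -2.5] F [ 0.19  0.23 -0.28] t 15.2 g 0.005073421355810419
```

play_rows(translation=[[0,0,-2],[0,1,0],[0,1,0],[0,1,0],[0,1,0],[0,1,0],[0,1,0],[0,1,0],[0,1,0],[0,0,0]], turn=[[0,0,0],[0,0,0],[0,0,0],[0,0,0],[0,0,0],[0,0,0],[0,0,0],[0,0,0],[0,0,0],[0,0,0]], fingers=[-1,-1,-1,-1,-1,-1,-1,-1,-1,-1])

```text
time: 16.08
position: [0.6011, -0.1515, 0.0326]
tool_rot: [-1.563, -0.174, 0.173]
ft_force: [-1.6, 0.3, 6.6]
grip_width: 0.006
```

```bash
python3 -c "
from h import *
for k in range(4):
  to([*seats['R'],.036]);ctrl.get_image('side')
"
```

```text
pos [ 601.1 -151.5   32.6] d mm [-0.1 -3.4  2. ] F [-1.58  0.3   6.64] t 16.0833 g 0.005560392156285527
pos [ 601.1 -151.5   32.7] d mm [-0.1 -3.3  2. ] F [-3.27  1.13  6.08] t 16.1333 g 0.004652208534962145
pos [ 601.1 -151.5   32.7] d mm [-0.1 -3.3  2. ] F [-2.04  0.83  6.85] t 16.1833 g 0.0004890547552086328
pos [ 601.1 -151.5   32.7] d mm [-0.1 -3.3  2. ] F [-1.65  0.43  6.53] t 16.2333 g 0.005295472063956858
```

play_rows(translation=[[0,1,0],[0,1,0],[0,1,0],[0,0,0],[0,0,0],[0,0,0],[0,0,0],[0,0,0],[0,0,0],[0,0,0]], turn=[[0,0,0],[0,0,0],[0,0,0],[0,0,0],[0,0,0],[0,0,0],[0,0,0],[0,0,0],[0,0,0],[0,0,0]], fingers=[-1,-1,-1,-1,-1,-1,-1,-1,-1,-1])

```text
time: 17.12
position: [0.6012, -0.1515, 0.0304]
tool_rot: [-1.563, -0.174, 0.173]
ft_force: [-3.5, 0.6, 9.3]
grip_width: 0.004
```

```bash
python3 -c "
from h import *
for k in range(4):
  to([*seats['R'],.036]);ctrl.get_image('side')
"
```

```text
pos [ 601.2 -151.5   30.4] d mm [-0.1 -5.6  2. ] F [-3.47  0.56  9.29] t 17.1167 g 0.004354592344802985
pos [ 601.1 -151.5   30.3] d mm [-0.1 -5.7  2. ] F [-3.25  1.11  9.18] t 17.1667 g 0.006935923956195408
pos [ 601.2 -151.5   30.3] d mm [-0.1 -5.6  1.9] F [-3.94  0.86  9.62] t 17.2167 g 0.0038191627758551723
pos [ 601.2 -151.5   30.4] d mm [-0.1 -5.6  2. ] F [-3.71  0.95  9.11] t 17.2667 g 0.003161166738418805
```

Right seat: 6.5 N then 9.3 N over 2.3 mm, about 1.2 N/mm, the stiffest. The middle seat is the soft one. I'll press 1 mm more, lift, and head for the middle tag.

play_rows(translation=[[0,1,0],[0,0,0],[0,0,0],[0,-25,0],[0,-28,0],[0,0,0],[-20,0,33],[-20,0,33],[-20,0,33],[-20,0,34]], turn=[[0,0,0],[0,0,0],[0,0,0],[0,0,0],[0,0,0],[0,0,0],[0,0,0],[0,0,0],[0,0,0],[0,0,0]], fingers=[-1,-1,-1,-1,-1,-1,-1,-1,-1,-1])

```text
time: 18.15
position: [0.4924, -0.0387, 0.0803]
tool_rot: [-1.564, -0.173, 0.173]
ft_force: [0.1, 0.9, 0.2]
grip_width: 0.007
```

```bash
python3 -c "
from h import *
for k in range(6):
  to([*tags['M'],.058]);b=ctrl.get_image('side')
cv2.imwrite('pics/s12.png',np.hstack([(255*(cv2.resize(v,(400,400),interpolation=cv2.INTER_CUBIC)/255.)**.5).astype(np.uint8) for v in (ctrl.get_image('scene')[100:240,220:360],b[130:270,240:380])]))
"
```

```text
pos [492.4 -38.7  80.3] d mm [ 1.2 22.3  1.9] F [0.11 0.93 0.18] t 18.15 g 0.007371116649958483
pos [486.2 -31.6  79. ] d mm [ 5.8 20.9 -6.6] F [-5.89  5.34 -1.75] t 18.2 g 0.002685186664711961
pos [489.4 -34.   79.6] d mm [ 3.2 21.6 -3.5] F [ 0.74 -0.16  0.77] t 18.25 g 0.007988703637269574
pos [492.1 -36.7  80.5] d mm [ 1.  22.5 -0.2] F [ 0.13  0.07 -0.24] t 18.3 g 0.007260886149361767
pos [493.7 -38.6  81. ] d mm [-0.1 23.   2.1] F [ 0.36 -0.66  1.32] t 18.35 g 0.005280891958279428
pos [494.5 -39.8  81.2] d mm [-0.6 23.2  3.4] F [-0.15 -0.66  0.08] t 18.4 g 0.004301432097570587
```

View pics/s12.png

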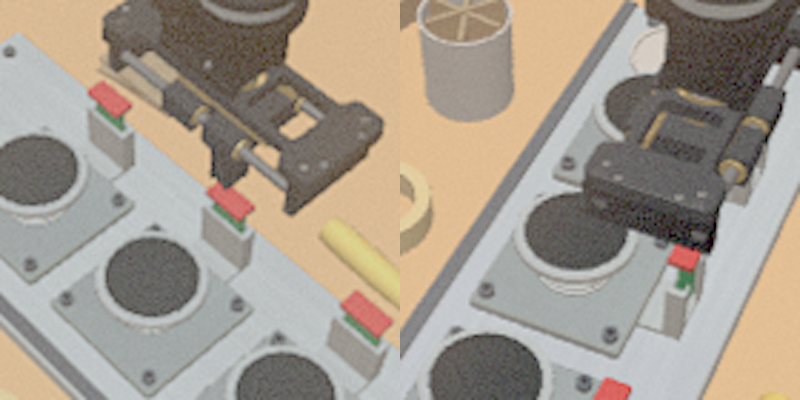

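The fingertips at (230,178) in the left crop are just above the middle tag at (232,200). I'll correct 2 mm along the row and lower.

play_rows(translation=[[0,0,2],[0,4,0],[0,4,0],[0,4,0],[0,3,0],[0,0,0],[0,0,0],[0,0,0],[0,0,0],[0,0,0]], turn=[[0,0,0],[0,0,0],[0,0,0],[0,0,0],[0,0,0],[0,0,0],[0,0,0],[0,0,0],[0,0,0],[0,0,0]], fingers=[-1,-1,-1,-1,-1,-1,-1,-1,-1,-1])

```text
time: 19.33
position: [0.4935, -0.0374, 0.0662]
tool_rot: [-1.564, -0.174, 0.173]
ft_force: [0.9, -0.5, -0.3]
grip_width: 0.001
```

```bash
python3 -c "
from h import *
for k in range(2):
  to([*tags['M'],.058]);b=ctrl.get_image('side')
"
```

```text
pos [493.5 -37.4  66.2] d mm [-0.2  8.2  0.9] F [ 0.93 -0.49 -0.3 ] t 19.3333 g 0.0009931003623523918
pos [493.5 -37.4  66.2] d mm [-0.1  8.2  0.9] F [-0.15 -0.47  0.48] t 19.3833 g 0.0039332264680423815
```

play_rows(translation=[[0,3,0],[0,3,0],[0,3,0],[0,3,0],[0,3,0],[0,3,0],[0,3,0],[0,3,0],[0,0,0],[0,0,0]], turn=[[0,0,0],[0,0,0],[0,0,0],[0,0,0],[0,0,0],[0,0,0],[0,0,0],[0,0,0],[0,0,0],[0,0,0]], fingers=[-1,-1,-1,-1,-1,-1,-1,-1,-1,-1])

```text
time: 20.27
position: [0.4931, -0.0375, 0.0416]
tool_rot: [-1.564, -0.173, 0.174]
ft_force: [-0.2, -0.4, -0.4]
grip_width: 0.006
```

play_rows(translation=[[0,1,0],[0,1,0],[0,1,0],[0,1,0],[0,0,0],[0,0,0],[0,0,0],[0,0,0],[0,0,0],[0,0,0]], turn=[[0,0,0],[0,0,0],[0,0,0],[0,0,0],[0,0,0],[0,0,0],[0,0,0],[0,0,0],[0,0,0],[0,0,0]], fingers=[-1,-1,-1,-1,-1,-1,-1,-1,-1,-1])

```text
time: 21.1
position: [0.4934, -0.0374, 0.0379]
tool_rot: [-1.564, -0.174, 0.174]
ft_force: [-0.4, -0.2, 0.7]
grip_width: 0.005
```

```bash
python3 -c "
from h import *
for k in range(3):
  to([*tags['M'],.038]);b=ctrl.get_image('side')
"
```

```text
pos [493.4 -37.4  37.9] d mm [ 0.  -0.1  0.8] F [-0.4  -0.2   0.69] t 21.1 g 0.004697685993127601
pos [493.3 -37.4  37.9] d mm [ 0.  -0.1  0.8] F [-0.41 -0.02  0.55] t 21.15 g 0.0005743455656127699
pos [493.3 -37.4  37.9] d mm [ 0.  -0.1  0.8] F [ 0.14 -0.53 -0.03] t 21.2 g 0.004044857867871682
```

```bash
python3 -c "
from h import *
b=ctrl.get_image('side')
cv2.imwrite('pics/s13.png',np.hstack([(255*(cv2.resize(v,(400,400),interpolation=cv2.INTER_CUBIC)/255.)**.5).astype(np.uint8) for v in (ctrl.get_image('scene')[120:220,250:350],b[160:260,290:390])]))
cv2.imwrite('pics/w13.png',ctrl.get_image('wrist'))
"
```

```text
(no output)
```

View pics/s13.png

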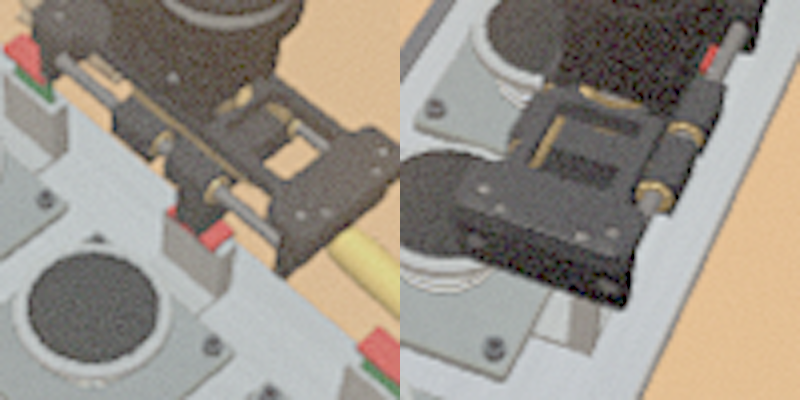

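View pics/w13.png

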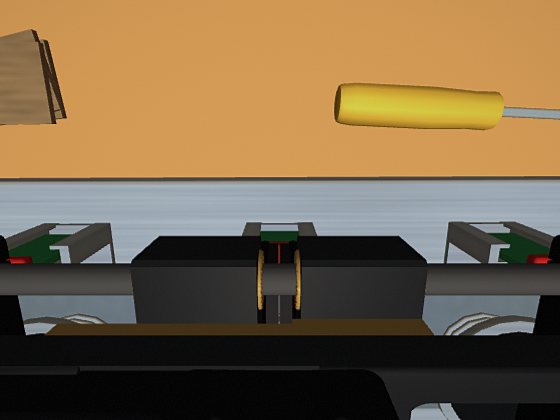

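The middle tag is nearly down: almost no green shows at (200,230) in the left crop, while the neighbours still show green. I'll push until the stop can be felt.

play_rows(translation=[[0,1,0],[0,1,0],[0,1,0],[0,1,0],[0,0,0],[0,0,0],[0,0,0],[0,0,0],[0,0,0],[0,0,0]], turn=[[0,0,0],[0,0,0],[0,0,0],[0,0,0],[0,0,0],[0,0,0],[0,0,0],[0,0,0],[0,0,0],[0,0,0]], fingers=[-1,-1,-1,-1,-1,-1,-1,-1,-1,-1])

```text
time: 22.23
position: [0.494, -0.0374, 0.0373]
tool_rot: [-1.563, -0.174, 0.173]
ft_force: [-9.1, 1.0, 24.5]
grip_width: 0.006
```

```bash
python3 -c "
from h import *
for k in range(3):
  to([*tags['M'],.038]);b=ctrl.get_image('side')
"
```

```text
pos [494.  -37.4  37.3] d mm [-0.6 -0.7  0.9] F [-9.13  0.96 24.48] t 22.2333 g 0.005505107986497624
pos [494.  -37.4  37.3] d mm [-0.6 -0.7  1. ] F [-8.88  0.08 24.06] t 22.2833 g 0.007710639519860192
pos [494.1 -37.4  37.3] d mm [-0.7 -0.7  1. ] F [-8.7   0.11 24.  ] t 22.3333 g 0.0056002042006747825
```

The stop is reached: 24 N with no further travel (z=37.3, about 20 mm below the tag-up contact). I'll lift clear now.

play_rows(translation=[[0,-5,0],[0,-20,0],[0,-35,0],[0,-40,0],[0,-40,0],[-25,0,0],[0,0,0],[0,0,0],[0,0,0],[0,0,0]], turn=[[0,0,0],[0,0,0],[0,0,0],[0,0,0],[0,0,0],[0,0,0],[0,0,0],[0,0,0],[0,0,0],[0,0,0]], fingers=[-1,-1,-1,-1,-1,-1,-1,-1,-1,-1])

```text
time: 23.22
position: [0.4689, -0.0427, 0.1731]
tool_rot: [-1.564, -0.173, 0.175]
ft_force: [1.2, 0.2, 0.0]
grip_width: 0.003
```

```bash
python3 -c "
from h import *
to([*tags['M'],.038]);b=ctrl.get_image('side');a=ctrl.get_image('scene');w=ctrl.get_image('wrist')
cv2.imwrite('pics/s14.png',np.hstack([a[100:360,120:440],b[110:370,130:450]]));cv2.imwrite('pics/w14.png',w)
print(st()[0]['qd'].round(3))
"
```

```text
pos [468.9 -42.7 173.1] d mm [ 25.3 135.1   0.6] F [1.2  0.18 0.01] t 23.2167 g 0.0031540705004150034
[-0.    -0.001  0.003 -0.001  0.001  0.    -0.001]
```

View pics/s14.png

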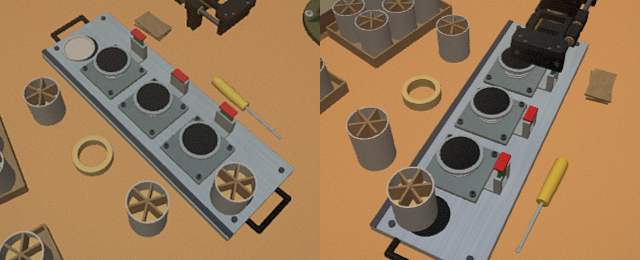

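View pics/w14.png

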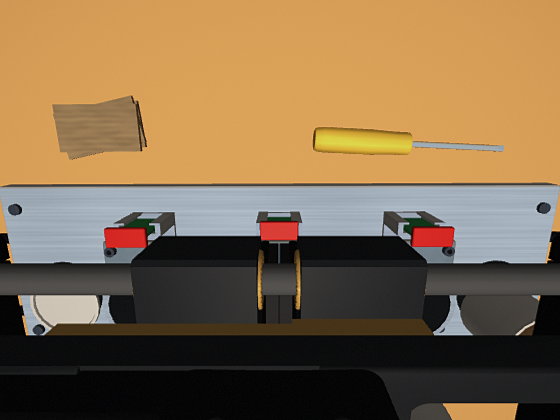

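The middle tag rests on its bracket with no green showing: (180,75) in the scene crop, (530,118) in the side crop. The left and right tags are up with green visible, the seats are back up, and everything else is in place. The arm is clear and at rest, so I'm handing in.

```bash
python3 -c "
from h import *
ctrl.close_job();print('done')"
```

```text
the job is handed in; nothing more can be done
done
```

I pressed the three seats in order from left to right, found the middle one softest, and pushed its red tag fully down. The job was handed in with the clock at about 23.4 s of the 48 s allowed.

| Seat | Push-back | Stiffness |
|---|---|---|
| Left | 8.5 N, about 8 mm down | about 0.9 N/mm |
| Middle | 4.7 N, about 8 mm down | about 0.4 N/mm (softest) |
| Right | 9.3 N, about 5.5 mm down | about 1.2 N/mm |

The depths count from where I estimate contact began, so they may be off by a millimetre or so. They are readings from before a last small press on the left and right seats.

**Tag:** I pushed the middle tag until it hit its stop: 24 N with no further travel.

**Last checks:** the final pictures show no green on the middle tag, green still showing on the left and right tags, and the seats back up. The tins, lid, tape, screwdriver and cardboard looked in place by eye; I did not measure them again. The arm was clear and at rest.

**Disagreement:** the real fingertips were about 34 mm above the reported TCP. My first approach to the left seat therefore touched nothing, and I went by force and pictures from then on. I also pressed the left seat about 18 mm off centre to keep the gripper away from the tin.

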